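Open both leaves of the bench cabinet

ROBOT

A 6-joint arm with a two-finger parallel gripper is mounted at the origin on a cart in front of the work surface, level with it; the furniture and walls round the work are solid. World frame = base frame: x ahead of the robot, y to its left, z up, the work surface at z = 0. Lengths are in m, angles in rad, forces in N, time in s.
With the tool pointing down it reaches from about 0.375 to 0.975 m from the base axis. Payload 3.8 kg.
Tool frame: the origin (TCP) lies on the centre line of the jaws, within the pads' length; the fingertips stand 17 mm ahead of it and the grasp point (between the pads) lies 2 mm behind it (bot.tip_extent is the distance from the TCP to the fingertips, in m); z points along the fingers, y is the line along which they close (so a half turn about z gives the same grasp; the last joint's range is limited). The gripper opens to 85 mm and grips with 20 to 120 N. Pads are 22 mm wide; open, the fingers measure 114 mm over their backs; the gripper's body (76 mm by 85 mm) begins 54 mm behind the grasp point. The pads swing forward as they close: fully open they stand 13 mm farther back than shut.
Start: joints at [-1.285, 0.264, 1.604, -0, 1.274, -0.037], TCP at [0.214, -0.64, 0.248] pointing down, gripper open.
Joint ranges: [-2.63, 2.63], [-0.94, 2.18], [0.31, 2.57], [-1.31, 4.45], [0, 2.66], [-2.55, 2.55]. Speed limits (rad/s): [2.57, 2.57, 3.14, 3.14, 3.14, 3.14].

INTERFACE

Orientations are given as a rotation vector (axis times angle).
In Python, from workcell import readout, read_camera, finish_job, bot gives the robot as it stands.
- The arm moves only by the tool jog_arm, never from a script. Its argument "deltas" is one flat list of numbers, 7 for each row, row after row: the shift along the tool's x, y, z in m, then the turn, a rotation vector about the tool's x, y, z in degrees, then the gripper command: -1 is shut, 1 is fully open, values between are in proportion. A call has 1 to 8 rows; each row is the pose to reach, as a shift and turn from the pose commanded when the call began, along the tool's axes at that moment; what a row does not reach only later rows make up. A row lasts 1/10 s, in which the tool goes at most 50 mm and 8.59 degrees, less where a joint would pass 70% of its speed; a pose out of reach is approached as far as the arm can. A call with a gripper value outside its range is refused whole. The fingers move at their own pace and stop on an object; "squeeze" is the grip in N (left out, the last holds). Time passes only in rows, so rows that repeat a pose let the fingers close. It gives the time, the measured TCP pose, the force, the opening and the grip force at its end, in the units of the state.
- readout.read_state(): the state, without advancing time (a new reading comes with each control period).
- read_camera(name): name is "side" or "top"; returns a dict with "color" (400x640x3 uint8, blue, green, red), "fx", "fy", "cx", "cy" (pixels), "origin" and "attitude" of the camera in the world. Camera axes: x right, y down, z forward; pixel columns grow to the right and rows downward; lengths in m; the calibration is good to about 2 mm. A picture is of the moment at which its call begins. There is no depth.
- finish_job(): hands the job in; it is judged then, once.
The state is a dict: "time": time; "q": joint angles; "joint_vel": joint speeds; "joint_torque": joint torques, N m; "tool_pos": TCP position; "tcp_rot": TCP orientation; "wrist_force": force on the tool from outside, world axes, zero at the start; "torque": the same for the moment, N m; "width": opening from 0.0 (shut) to 1.0 (fully open); "grip_force": force on a finger pad.
Only numpy, scipy, OpenCV 4.12 (cv2) and the standard library are available. Lean on these libraries where they do the work, as an engineer would, in place of code of your own. Each camera call takes 0.05 s, during which the arm holds its last target. There are 200 camera calls.

TASK

Open the small double-door cabinet right up so that the wide tray in it can be drawn out: swing the right leaf wide open, push down the flush bolt that it hides on the edge of the left leaf, then swing the left leaf wide open too. Leave both leaves standing about square to the cabinet front or further and the bolt drawn down, and leave the things on the bench where they are.

Things in the scene. Friction and masses are not known exactly. Their poses are not given: they have to be found in the camera images.
- cabinet: Grey sheet-steel cabinet fixed to the bench, 274 wide (its y), 142 deep, 205 mm high. Origin: on the bench under the middle of its front frame; x points into the cabinet, y to the left leaf. The frame and the 19 mm high header over the leaves have their front at x = 0. Two leaves hang before it (x = -27 to -1, z = 18 to 184 mm), hinged at the outer edges, meeting at y = 0. A tray stands inside.
- active_leaf (a joint): Right leaf (at the cabinet's -y), with a key cylinder below its handle: hinge angle in rad, 0 shut, up to 1.75. Opens towards the robot, anticlockwise seen from above; starts shut or a little ajar; slight friction (under 2 N at the handle), stays where it is left. It covers the left leaf's bolt until it is opened.
- active_leaf_handle (a point): Middle of the right leaf's handle: level round bar 10 mm thick, 84 mm between its two posts, 43 mm in front of the leaf's face (38 mm clear gap behind the bar, open above and below), 22 mm below the leaf's top edge, 162 mm above the bench, 80 mm from the hinge along the leaf. Its x axis is square to the leaf (pointing in), its y axis runs along the bar.
- active_leaf_hinge (a point): Point on the right leaf's vertical hinge axis, at handle height (the axis lies at the cabinet's x = -27, y = -137 mm).
- flush_bolt (a joint): Sliding flush bolt of the left leaf: 0 is thrown up into the header (the left leaf is held shut), 0.015 m is fully drawn down; the leaf is free from 0.012 on. It takes about 4 N of push downwards and stays where it is left.
- bolt_thumb (a point): Top of the bolt's thumb piece, a flat steel ledge 24 mm wide and 8 mm thick, reaching 5 to 23 mm out in front of the header plane (this point: 16 mm), 170 mm above the bench when thrown. It sits on a 52 mm wide strip on the left leaf's free edge, behind the right leaf, 26 mm right of the cabinet's middle and 27 mm from the left leaf's proud edge. Nothing is above it once the right leaf is open.
- passive_leaf (a joint): Left leaf (at the cabinet's +y): hinge angle in rad, 0 shut, up to 1.75; it opens towards the robot, clockwise seen from above. Held shut by the bolt; once free it has slight friction and stays where it is left.
- passive_leaf_handle (a point): Middle of the left leaf's handle: the same bar as on the right leaf, 80 mm from its hinge axis, 162 mm above the bench. Its x axis is square to the leaf (pointing in), its y axis runs along the bar.
- passive_leaf_hinge (a point): Point on the left leaf's vertical hinge axis, at handle height (the axis lies at the cabinet's x = -27, y = +137 mm).
- carton_m6: Bystander: closed carton 67 x 112 x 80 mm; origin under its middle.
- oil_bottle: Bystander: yellow bottle with a red spout, 48 mm across, 92 mm high; origin under its middle.
- cup_steel: Bystander: steel cup 59 mm across, 64 mm high; origin under its middle.
- pliers: Bystander: pliers lying flat in front of the cabinet, 162 mm long, 14 mm high; origin under their middle.
- wrench_10: Bystander: small wrench lying flat, 134 mm long, 8 mm high; origin under its middle.

How it is judged:
By the outcome, as a careful person would: the job done as asked, in the order asked, and still so for the second after the job is handed in, with the robot touching nothing.
It also fails if it takes over 51 s, if anything falls off the work surface, if the arm or the gripper's body presses on something with over 40 N, if the wrist force passes 120 N, or if a joint passes its speed limit or range.

## Working session

There is one attempt and no reset: what is moved stays moved. The work goes in short steps, Python scripts to look and compute and a tool call to move; the robot and the scene stay as the last step left them, time stands still between calls to the robot, and variables do not carry over. Pictures are saved under pics/ and viewed, at most 10 in all, crops included, and the job is handed in when it is done.

Besides the shell and the picture viewer there is one more tool, called as name(argument=value, ...), one argument or row to a line, values as JSON. jog_arm: Moves the arm, as the interface text tells. Its arguments: {"type":"object","properties":{"deltas":{"type":"array"},"squeeze":{"type":"number"}},"required":["deltas"]}

```bash
mkdir -p pics; ls; python3 - <<'E'
from workcell import readout, read_camera, bot
import cv2
for n in("side","top"):
    c=read_camera(n); cv2.imwrite(f"pics/{n}0.png",c["color"]); print(n,c["fx"],c["fy"],c["cx"],c["cy"],c["origin"],c["attitude"])
s=readout.read_state(); print(s["time"],s["tool_pos"],s["tcp_rot"],s["wrist_force"])
print([a for a in dir(bot) if a[0]!='_'])
E
```

```text
pics
side 419.5867376341922 419.5867376341922 313.01506741884106 193.5834527980945 [0.19688271 1.29480729 0.61600739] [-0.33940783  2.50063464 -1.58301067]
top 452.206789331408 452.206789331408 317.56199462371615 203.8659419228143 [0.42052397 0.27388099 1.28885179] [-2.18941078  2.17445127 -0.11058454]
0.1 [ 0.21394206 -0.6395344   0.24709172] [-3.09877297e+00 -5.04496990e-01  4.02349698e-04] [-0.14559629 -0.00390441  0.54229309]
['MotionError', 'tip_extent']
```

View pics/side0.png

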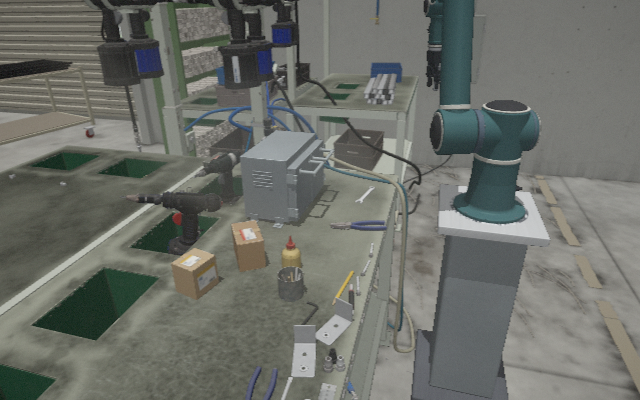

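View pics/top0.png

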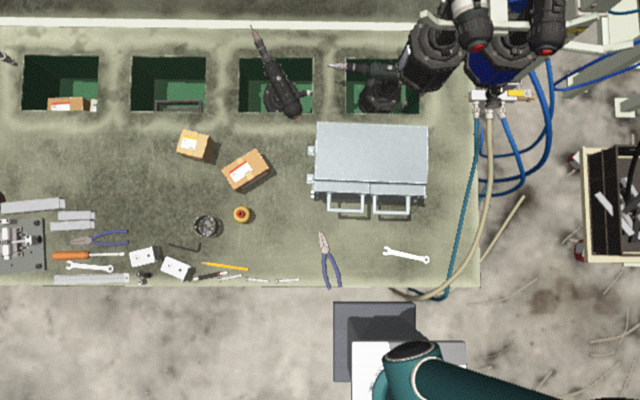

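The side view shows the cabinet at (245-325, 130-222). In the top view the cabinet roof spans about (315-428, 123-195), with handles at about (346, 210) and (391, 213). The pliers lie at (330, 260) and the wrench at (405, 255). I'll zoom in on the top view.

```bash
cat > h.py <<'E'
import numpy as np, cv2
from scipy.spatial.transform import Rotation as R
from workcell import readout, read_camera
def ray(c,u,v,z):
    d=R.from_rotvec(c["attitude"]).apply([(u-c["cx"])/c["fx"],(v-c["cy"])/c["fy"],1]); o=np.array(c["origin"])
    return o+d*(z-o[2])/d[2]
def proj(c,p):
    q=R.from_rotvec(c["attitude"]).inv().apply(np.array(p)-c["origin"]); return c["cx"]+c["fx"]*q[0]/q[2], c["cy"]+c["fy"]*q[1]/q[2]
def crop(c,u0,u1,v0,v1,k,f):
    cv2.imwrite(f,cv2.resize(c["color"][v0:v1,u0:u1],None,fx=k,fy=k,interpolation=cv2.INTER_CUBIC))
E
python3 - <<'E'
from h import *
c=read_camera("top"); crop(c,300,440,115,225,5,"pics/t1.png")
for n,u,v,z in [("roofBL",317,123,.205),("roofBR",428,125,.205),("h1L",328,210,.162),("h1R",365,211,.162),("h2L",374,213,.162),("h2R",410,214,.162)]: print(n,ray(c,u,v,z).round(3))
E
```

```text
roofBL [0.716 0.263 0.205]
roofBR [ 0.713 -0.009  0.205]
h1L [0.506 0.234 0.162]
h1R [0.504 0.141 0.162]
h2L [0.499 0.119 0.162]
h2R [0.497 0.028 0.162]
```

View pics/t1.png

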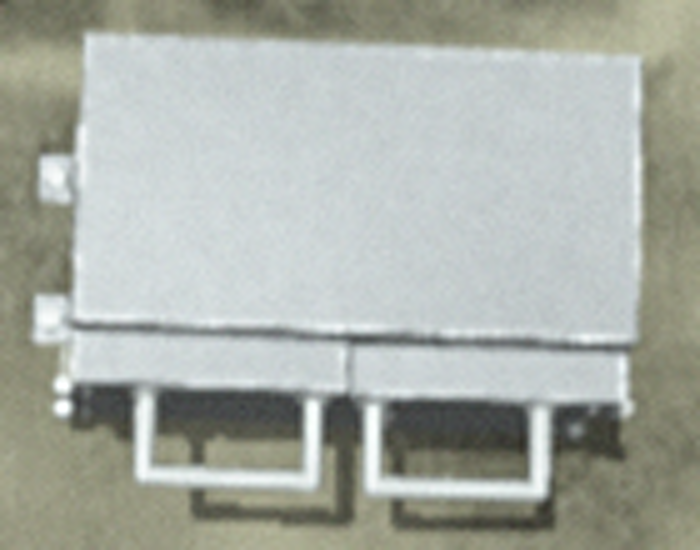

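```bash
python3 - <<'E'
from h import *
c=read_camera("top"); P=lambda u,v,z: ray(c,300+u/5,115+v/5,z)
BL,BR,FL,FR=[P(u,v,.205) for u,v in [(86,33),(641,58),(72,323),(636,342)]]
for n,p in zip("BL BR FL FR".split(),(BL,BR,FL,FR)): print(n,p.round(4))
print("w",np.linalg.norm(FL-FR),np.linalg.norm(BL-BR),"d",np.linalg.norm(FL-BL),np.linalg.norm(FR-BR))
a=(BL+FL-BR-FR); yaw=np.arctan2(-a[0],a[1]); print("yaw deg",np.degrees(yaw))
cen=(BL+BR+FL+FR)/4; X=np.array([np.cos(yaw),np.sin(yaw),0]);Y=np.array([-np.sin(yaw),np.cos(yaw),0])
F=(FL+FR)/2; print("F",F,"from centre",cen-.071*X)
l1,l2=P(143,477,.167),P(314,481,.167); r1,r2=P(370,488,.167),P(547,491,.167)
for n,s,e in(("L",l1,l2),("R",r1,r2)):
    m=(s+e)/2; print(n,m.round(4),"cab",((m-F)@X).round(4),((m-F)@Y).round(4),"len",np.linalg.norm(s-e),"ang",np.degrees(np.arctan2(-(s-e)[0],(s-e)[1])))
s=readout.read_state(); M=R.from_rotvec(s["tcp_rot"]).as_matrix(); print(M.round(3),s["q"])
E
```

```text
BL [0.719  0.2627 0.205 ]
BR [ 0.7092 -0.0095  0.205 ]
FL [0.5759 0.2686 0.205 ]
FR [ 0.5688 -0.0049  0.205 ]
w 0.27354861864987196 0.2723761751784036 d 0.14328441304107362 0.14047364927589726
yaw deg -1.7745515058563297
F [0.57233229 0.13186792 0.205     ] from centre [0.57225704 0.13145112 0.205     ]
L [0.5036 0.1899 0.167 ] cab -0.0705 0.0559 len 0.08522452187947005 ang -0.9282480662891617
R [0.4992 0.0752 0.167 ] cab -0.0714 -0.0589 len 0.08838841798534866 ang -0.5604451534432632
[[ 0.948  0.317 -0.   ]
 [ 0.317 -0.948  0.001]
 [ 0.    -0.002 -1.   ]] [-1.28491514e+00  2.64488600e-01  1.60489052e+00 -4.59716700e-05
  1.27373398e+00 -3.68568146e-02]
```

jog_arm(
  deltas=[0.498,-0.588,0,0,0,-69.7,-0.2,0.498,-0.588,0,0,0,-69.7,-0.2,0.498,-0.588,0,0,0,-69.7,-0.2,0.498,-0.588,0,0,0,-69.7,-0.2,0.498,-0.588,0,0,0,-69.7,-0.2,0.498,-0.588,0,0,0,-69.7,-0.2,0.498,-0.588,0,0,0,-69.7,-0.2,0.498,-0.588,0,0,0,-69.7,-0.2],
  squeeze=25,
)

```text
time: 1.0
tool_pos: [0.3627, -0.2667, 0.2483]
tcp_rot: [2.268, 2.173, 0.0]
wrist_force: [1.2, 0.3, -0.2]
width: 0.401
grip_force: 0.0
```

```bash
cat >> h.py <<'E'
O=np.array([.572,.1317]); YAW=np.radians(-1.77)
def cab(x,y): return O+np.array([[np.cos(YAW),-np.sin(YAW)],[np.sin(YAW),np.cos(YAW)]])@[x,y]
def delta(xy,z,phi):  # world target, tool-x heading in deg (cabinet-relative)
    s=readout.read_state(); T=R.from_rotvec(s["tcp_rot"])
    G=R.from_euler("z",phi+np.degrees(YAW),degrees=True)*R.from_euler("x",180,degrees=True)
    return T.inv().apply(np.array([*xy,z])-s["tool_pos"]).round(4), np.degrees((T.inv()*G).as_rotvec()).round(1)
E
python3 -c "
from h import *
print(cab(-.070,-.057),*delta(cab(-.070,-.057),.25,90))"
```

```text
[0.50027282 0.07688932] [ 0.3491  0.1229 -0.0017] [ 0.   0.  -0.7]
```

jog_arm(
  deltas=[0.348,0.122,0,0,0,-0.7,-0.2,0.348,0.122,0,0,0,-0.7,-0.2,0.348,0.122,0,0,0,-0.7,-0.2,0.348,0.122,0,0,0,-0.7,-0.2,0.348,0.122,0,0,0,-0.7,-0.2,0.348,0.122,0,0,0,-0.7,-0.2,0.348,0.122,0,0,0,-0.7,-0.2,0.348,0.122,0,0,0,-0.7,-0.2],
)

```text
time: 1.8
tool_pos: [0.5019, 0.077, 0.2483]
tcp_rot: [-2.257, -2.185, -0.002]
wrist_force: [-0.5, -0.2, -0.5]
width: 0.397
grip_force: 0.0
```

```bash
python3 -c "
from h import *
print(readout.read_state()['time'],*delta(cab(-.070,-.057),.164,90))
c=read_camera('top'); crop(c,300,440,115,235,5,'pics/t2.png')"
```

```text
1.8 [-0.0003 -0.0017  0.0843] [ 0.  -0.1 -0.1]
```

View pics/t2.png

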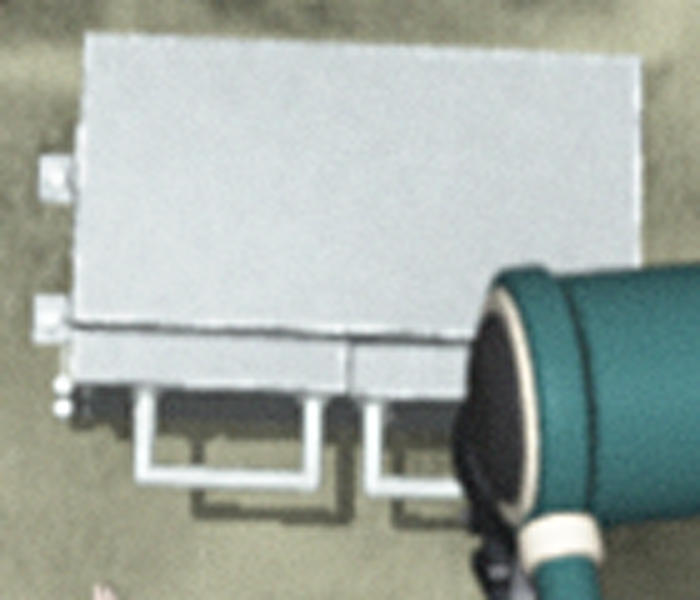

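The arm hides the right handle in this view, with the wrist at about crop (520, 400). The rest of the scene is unchanged, so I'm descending onto the bar.

jog_arm(
  deltas=[0,-0.002,0.03,0,0,0,-0.2,0,-0.002,0.05,0,0,0,-0.2,0,-0.002,0.065,0,0,0,-0.2,0,-0.002,0.075,0,0,0,-0.2,0,-0.002,0.084,0,0,0,-0.2,0,-0.002,0.084,0,0,0,-0.2],
)

```text
time: 2.45
tool_pos: [0.4984, 0.0728, 0.1633]
tcp_rot: [-2.261, -2.18, 0.002]
wrist_force: [-0.0, 0.1, -0.2]
width: 0.4
grip_force: 0.0
```

jog_arm(
  deltas=[0,0,0,0,0,0,-0.5,0,0,0,0,0,0,-0.8,0,0,0,0,0,0,-1,0,0,0,0,0,0,-1,0,0,0,0,0,0,-1],
  squeeze=25,
)

```text
time: 2.95
tool_pos: [0.4998, 0.0732, 0.1653]
tcp_rot: [2.26, 2.181, 0.002]
wrist_force: [-0.2, -1.1, 3.3]
width: 0.102
grip_force: 24.6
```

```bash
cat >> h.py <<'E'
def arc(h,angs):
    s=readout.read_state(); T=R.from_rotvec(s["tcp_rot"]); p=np.array(s["tool_pos"]); H=np.array([*h,p[2]])
    print(s["time"],"radius",np.linalg.norm(p-H))
    for a in angs:
        Z=R.from_euler("z",a,degrees=True); print(a,T.inv().apply(H+Z.apply(p-H)-p).round(4),np.degrees((T.inv()*Z*T).as_rotvec()).round(1))
HR=cab(-.027,-.137); HL=cab(-.027,.137)
E
python3 -c "
from h import *
arc(HR,range(6,54,6))"
```

```text
2.95 radius 0.08778339076052787
6 [-0.005  -0.0077 -0.    ] [ 0.  0. -6.]
12 [-0.0108 -0.0149 -0.    ] [  0.   0. -12.]
18 [-0.0172 -0.0214 -0.    ] [  0.   0. -18.]
24 [-0.0244 -0.0272 -0.0001] [  0.   0. -24.]
30 [-0.0321 -0.0322 -0.0001] [  0.    0.1 -30. ]
36 [-0.0402 -0.0364 -0.0001] [  0.    0.1 -36. ]
42 [-0.0488 -0.0397 -0.0001] [  0.    0.1 -42. ]
48 [-0.0577 -0.0421 -0.0001] [  0.    0.1 -48. ]
```

jog_arm(
  deltas=[-0.005,-0.008,0,0,0,-6,-1,-0.011,-0.015,0,0,0,-12,-1,-0.017,-0.0215,0,0,0,-18,-1,-0.0245,-0.027,0,0,0,-24,-1,-0.032,-0.032,0,0,0,-30,-1,-0.04,-0.0365,0,0,0,-36,-1,-0.049,-0.04,0,0,0,-42,-1,-0.0575,-0.042,0,0,0,-48,-1],
)

```text
time: 3.75
tool_pos: [0.4558, 0.0172, 0.1653]
tcp_rot: [1.171, 2.913, 0.002]
wrist_force: [0.9, 1.9, 2.5]
width: 0.104
grip_force: 25.1
```

```bash
python3 -c "
from h import *
arc(HR,range(7,63,7))
c=read_camera('top'); crop(c,300,440,115,235,5,'pics/t3.png')"
```

```text
3.75 radius 0.08767751436621807
7 [-0.0058 -0.009  -0.    ] [-0.  0. -7.]
14 [-0.0127 -0.0172 -0.    ] [ -0.   0. -14.]
21 [-0.0206 -0.0245 -0.    ] [ -0.   0. -21.]
28 [-0.0292 -0.0308 -0.    ] [ -0.    0.1 -28. ]
35 [-0.0386 -0.0359 -0.    ] [ -0.1   0.1 -35. ]
42 [-0.0485 -0.0399 -0.    ] [ -0.1   0.1 -42. ]
49 [-0.0589 -0.0427 -0.    ] [ -0.1   0.1 -49. ]
56 [-0.0695 -0.0442  0.    ] [ -0.1   0.1 -56. ]
```

View pics/t3.png

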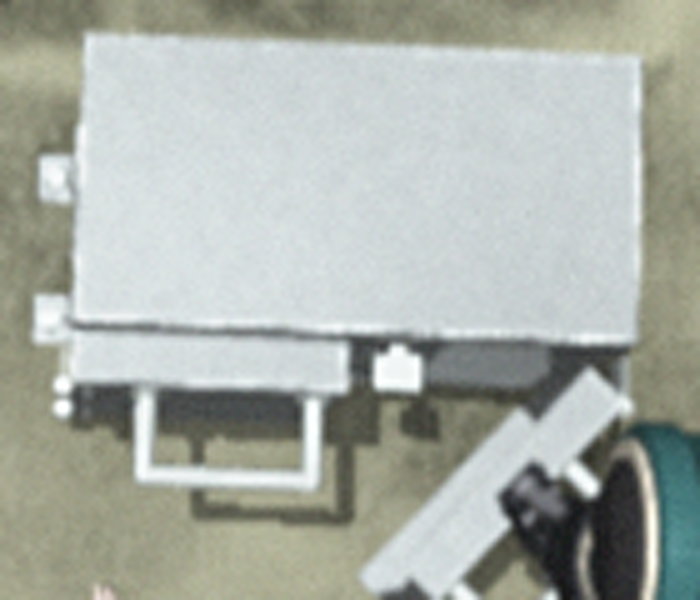

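The leaf is about 48° open. The bolt thumb piece is visible at crop (398, 370), which is full-image (379.6, 189). Continuing the swing to about 97°.

jog_arm(
  deltas=[-0.006,-0.009,0,0,0,-7,-1,-0.0125,-0.017,0,0,0,-14,-1,-0.0205,-0.0245,0,0,0,-21,-1,-0.029,-0.031,0,0,0,-28,-1,-0.0385,-0.036,0,0,0,-35,-1,-0.0485,-0.04,0,0,0,-42,-1,-0.059,-0.0425,0,0,0,-49,-1,-0.059,-0.0425,0,0,0,-49,-1],
)

```text
time: 4.6
tool_pos: [0.4692, -0.0549, 0.1653]
tcp_rot: [-0.132, 3.137, -0.0]
wrist_force: [0.3, 0.4, 7.0]
width: 0.107
grip_force: 25.9
```

jog_arm(
  deltas=[0,0,0,0,0,0,-0.5,0,0,0,0,0,0,-0.2,0,0,0,0,0,0,-0.2,0,0,0,0,0,0,-0.2,0,0,-0.04,0,0,0,-0.2,0,0,-0.08,0,0,0,-0.2,0,0,-0.09,0,0,0,-1,0,0,-0.09,0,0,0,-1],
)

```text
time: 5.4
tool_pos: [0.4693, -0.0545, 0.2567]
tcp_rot: [-0.135, 3.134, -0.002]
wrist_force: [0.5, 0.6, 0.1]
width: 0.067
grip_force: 0.0
```

```bash
python3 -c "
from h import *
c=read_camera('top'); print(ray(c,300+397/5,115+370/5,.170), cab(-.014,-.026), proj(c,[*cab(-.014,-.026),.17]))
print(readout.read_state()['time'],cab(-.018,-.027),*delta(cab(-.018,-.027),.25,90))"
```

```text
[0.55853535 0.10603724 0.17      ] [0.55720361 0.10614483] (np.float64(379.36008239922154), np.float64(189.52962846368118))
5.45 [0.55317463 0.10526886] [-0.0986  0.1517  0.0046] [ 0.   0.1 96.7]
```

jog_arm(
  deltas=[-0.099,0.152,0,0,0,6.7,-1,-0.099,0.152,0,0,0,6.7,-1,-0.099,0.152,0,0,0,6.7,-1,-0.099,0.152,0,0,0,6.7,-1,-0.099,0.152,0,0,0,6.7,-1,-0.099,0.152,0,0,0,6.7,-1],
)

```text
time: 6.05
tool_pos: [0.5519, 0.1059, 0.2515]
tcp_rot: [-0.045, -3.136, 0.002]
wrist_force: [-0.6, -0.2, 0.1]
width: -0.002
grip_force: 0.0
```

```bash
python3 -c "
from h import *
print(*delta(cab(-.018,-.027),.1865,180)); c=read_camera('top'); crop(c,290,450,115,235,5,'pics/t4.png')"
```

```text
[-0.0016 -0.0005  0.0649] [-0.1 -0.3  0.1]
```

View pics/t4.png

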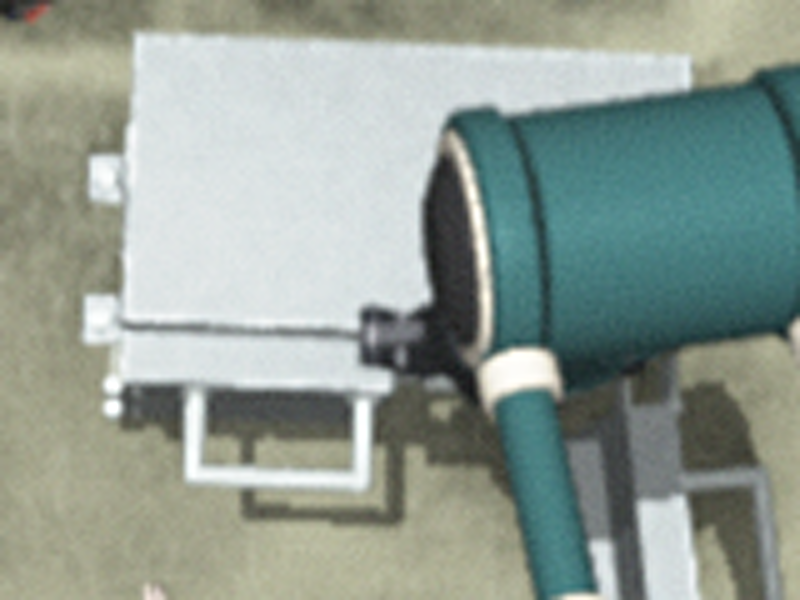

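The right leaf stands open at crop (660, 520), and the gripper is above the thumb piece. Pressing down now.

jog_arm(
  deltas=[-0.001,0,0.03,0,0,0,-1,-0.001,0,0.05,0,0,0,-1,-0.001,0,0.06,0,0,0,-1,-0.001,0,0.064,0,0,0,-1,-0.001,0,0.067,0,0,0,-1,-0.001,0,0.07,0,0,0,-1],
)

```text
time: 6.7
tool_pos: [0.5547, 0.1051, 0.1855]
tcp_rot: [0.049, 3.14, -0.0]
wrist_force: [-3.2, -1.3, 3.8]
width: -0.001
grip_force: 1.8
```

jog_arm(
  deltas=[0,0,0.003,0,0,0,-1,0,0,0.006,0,0,0,-1,0,0,0.008,0,0,0,-1,0,0,0.01,0,0,0,-1,0,0,0.01,0,0,0,-1],
)

```text
time: 7.2
tool_pos: [0.5548, 0.1056, 0.1742]
tcp_rot: [0.048, 3.14, 0.0]
wrist_force: [-0.1, -1.2, 1.7]
width: -0.003
grip_force: 0.9
```

jog_arm(
  deltas=[0,0,0.0015,0,0,0,-1,0,0,0.003,0,0,0,-1,0,0,0.004,0,0,0,-1,0,0,0.004,0,0,0,-1],
)

```text
time: 7.6
tool_pos: [0.5549, 0.1057, 0.1719]
tcp_rot: [0.048, 3.14, 0.0]
wrist_force: [-2.7, -2.4, 9.9]
width: 0.003
grip_force: 5.1
```

jog_arm(
  deltas=[0,0,-0.02,0,0,0,-1,0,0,-0.06,0,0,0,-1,0,0,-0.085,0,0,0,-1,0,0,-0.085,0,0,0,-1],
)

```text
time: 8.0
tool_pos: [0.5568, 0.1066, 0.2597]
tcp_rot: [0.048, 3.134, 0.004]
wrist_force: [0.2, 0.6, 1.3]
width: -0.003
grip_force: 0.0
```

```bash
python3 -c "
from h import *
print(readout.read_state()['tool_pos'],*delta(cab(-.070,.057),.25,90)); c=read_camera('side'); 
for z in (.17,.155): print(proj(c,[*cab(-.016,-.026),z]))
crop(c,240,350,110,240,4,'pics/s5.png')"
```

```text
[0.55679128 0.10663719 0.25969231] [0.0556 0.0825 0.0095] [ 0.5  0.2 90. ]
(np.float64(310.05185271670535), np.float64(153.68834870130175))
(np.float64(310.14067337724833), np.float64(158.19650797275273))
```

View pics/s5.png

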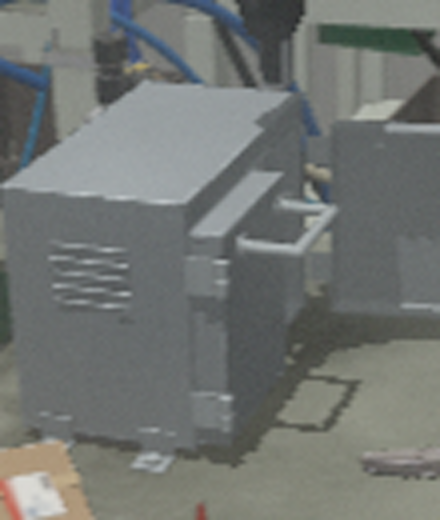

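The side view shows the left leaf still shut. Its handle is at crop (310, 215), the bolt is hidden behind the leaf, and the gripper is clear above at (275, 40). Moving to the left handle.

jog_arm(
  deltas=[0.056,0.082,0,0,0,90,-0.2,0.056,0.082,0,0,0,90,-0.2,0.056,0.082,0,0,0,90,-0.2,0.056,0.082,0,0,0,90,-0.2,0.056,0.082,0,0,0,90,-0.2,0.056,0.082,0,0,0,90,-0.2,0.056,0.082,0,0,0,90,-0.2,0.056,0.082,0,0,0,90,-0.2],
)

```text
time: 8.85
tool_pos: [0.4995, 0.1893, 0.2526]
tcp_rot: [-1.793, -2.576, 0.004]
wrist_force: [0.3, 0.4, 0.2]
width: 0.402
grip_force: 0.0
```

```bash
python3 -c "
from h import *
print(*delta(cab(-.070,.057),.164,90))"
```

```text
[-0.0002  0.0049  0.0886] [-0.2 -0.  22.1]
```

jog_arm(
  deltas=[0,0.003,0,0,0,22,-0.2,0,0.003,0,0,0,22,-0.2,0,0.003,0,0,0,22,-0.2,0,0.003,0.0,0,0,22,-0.2],
)

```text
time: 9.25
tool_pos: [0.5024, 0.1903, 0.2528]
tcp_rot: [-2.246, -2.194, 0.005]
wrist_force: [-0.6, 0.1, 0.4]
width: 0.396
grip_force: 0.0
```

```bash
python3 -c "
from h import *
print(*delta(cab(-.070,.057),.164,90))"
```

```text
[0.0007 0.0017 0.0888] [-0.2  0.   0.4]
```

jog_arm(
  deltas=[0,0.001,0.03,0,0,0,-0.2,0,0.001,0.05,0,0,0,-0.2,0,0.001,0.07,0,0,0,-0.2,0,0.001,0.08,0,0,0,-0.2,0,0.001,0.088,0,0,0,-0.2,0,0.001,0.088,0,0,0,-0.2],
)

```text
time: 9.85
tool_pos: [0.5038, 0.1901, 0.1659]
tcp_rot: [-2.246, -2.195, 0.003]
wrist_force: [-0.1, -1.4, 0.0]
width: 0.399
grip_force: 0.0
```

jog_arm(
  deltas=[0,0,0,0,0,0,-0.5,0,0,0,0,0,0,-0.8,0,0,0,0,0,0,-1,0,0,0,0,0,0,-1,0,0,0,0,0,0,-1],
)

```text
time: 10.35
tool_pos: [0.5043, 0.1905, 0.1683]
tcp_rot: [-2.247, -2.195, 0.0]
wrist_force: [-5.4, 0.2, 5.8]
width: 0.103
grip_force: 24.8
```

```bash
python3 -c "
from h import *
arc(HL,range(-6,-54,-6))"
```

```text
10.35 radius 0.09086432094386984
-6 [ 0.0049 -0.0081  0.    ] [-0.  0.  6.]
-12 [ 0.0107 -0.0157  0.    ] [-0.  0. 12.]
-18 [ 0.0172 -0.0226  0.    ] [-0.  0. 18.]
-24 [ 0.0244 -0.0288  0.    ] [-0.  0. 24.]
-30 [ 0.0323 -0.0342  0.    ] [-0.  0. 30.]
-36 [ 0.0406 -0.0388  0.    ] [-0.  0. 36.]
-42 [ 0.0494 -0.0425  0.    ] [-0.  0. 42.]
-48 [ 0.0585 -0.0452  0.    ] [-0.  0. 48.]
```

First a small test pull.

jog_arm(
  deltas=[0.0025,-0.004,0,0,0,3,-1,0.005,-0.008,0,0,0,6,-1],
)

```text
time: 10.55
tool_pos: [0.4974, 0.1949, 0.1683]
tcp_rot: [2.359, 2.071, 0.001]
wrist_force: [-1.9, -2.1, 3.8]
width: 0.1
grip_force: 24.8
```

The leaf is free, so I'm continuing the arc. The same table holds in the turned tool frame.

jog_arm(
  deltas=[0.005,-0.008,0,0,0,6,-1,0.0105,-0.0155,0,0,0,12,-1,0.017,-0.0225,0,0,0,18,-1,0.0245,-0.029,0,0,0,24,-1,0.0325,-0.034,0,0,0,30,-1,0.0405,-0.039,0,0,0,36,-1,0.0495,-0.0425,0,0,0,42,-1,0.0585,-0.045,0,0,0,48,-1],
)

```text
time: 11.35
tool_pos: [0.4592, 0.2594, 0.1683]
tcp_rot: [3.001, 0.93, -0.001]
wrist_force: [-5.1, -1.3, 5.5]
width: 0.104
grip_force: 24.8
```

```bash
python3 -c "
from h import *
arc(HL,range(-6,-54,-6)); print(readout.read_state()['q'])"
```

```text
11.35 radius 0.09063415140342576
-6 [ 0.0049 -0.0081 -0.    ] [0. 0. 6.]
-12 [ 0.0106 -0.0157 -0.    ] [ 0.  0. 12.]
-18 [ 0.0171 -0.0226 -0.    ] [ 0.  0. 18.]
-24 [ 0.0243 -0.0288 -0.    ] [ 0.  0. 24.]
-30 [ 0.032  -0.0343 -0.    ] [ 0.  0. 30.]
-36 [ 0.0403 -0.0389 -0.    ] [ 0.  0. 36.]
-42 [ 0.0491 -0.0426 -0.    ] [ 0.  0. 42.]
-48 [ 0.0582 -0.0453 -0.    ] [ 0.  0. 48.]
[ 4.67100837e-01  5.10179058e-02  2.00260800e+00 -5.75311224e-05
  1.08835963e+00  1.43713943e+00]
```

jog_arm(
  deltas=[0.005,-0.008,0,0,0,6,-1,0.0105,-0.0155,0,0,0,12,-1,0.017,-0.0225,0,0,0,18,-1,0.0245,-0.029,0,0,0,24,-1,0.032,-0.0345,0,0,0,30,-1,0.0405,-0.039,0,0,0,36,-1,0.05,-0.043,0,0,0,42.5,-1,0.05,-0.043,0,0,0,42.5,-1],
)

```text
time: 12.15
tool_pos: [0.4772, 0.3247, 0.1683]
tcp_rot: [-3.132, 0.215, -0.002]
wrist_force: [-3.3, 1.4, 5.2]
width: 0.104
grip_force: 25.6
```

jog_arm(
  deltas=[0,0,0,0,0,0,-0.5,0,0,0,0,0,0,-0.2,0,0,0,0,0,0,-0.2,0,0,0,0,0,0,-0.2,0,0,-0.04,0,0,0,-0.2,0,0,-0.08,0,0,0,-0.2,0,0,-0.12,0,0,0,-0.2,0,0,-0.12,0,0,0,-0.2],
)

```text
time: 12.95
tool_pos: [0.4796, 0.3247, 0.2951]
tcp_rot: [-3.127, 0.214, -0.017]
wrist_force: [1.3, 0.3, 1.4]
width: 0.402
grip_force: 0.0
```

```bash
python3 -c "
from h import *
c=read_camera('top'); crop(c,230,440,115,295,3,'pics/t6.png')
c=read_camera('side'); crop(c,220,400,110,300,3,'pics/s6.png')"
```

```text
(no output)
```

View pics/t6.png

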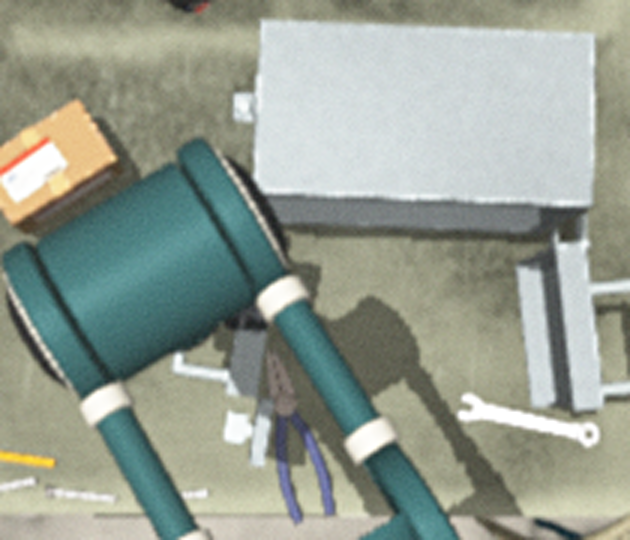

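View pics/s6.png

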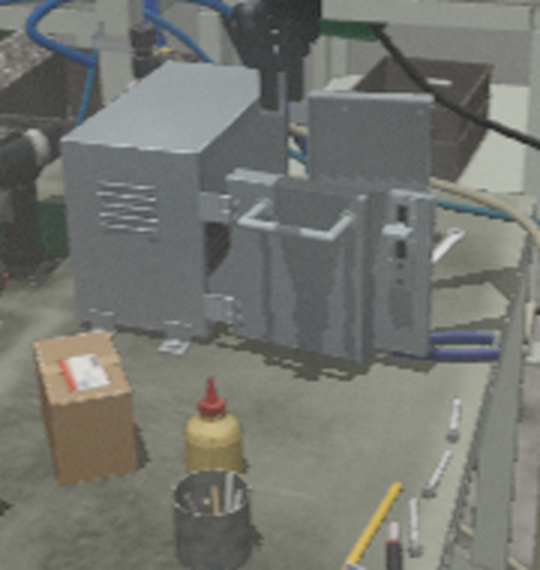

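Both leaves stand open square or a little further. The bolt thumb is drawn down at side crop (398, 228). The bystanders have not moved, and the gripper is about 90 mm above the handle.

```bash
python3 -c "
from workcell import finish_job
print(finish_job())"
```

```text
the job is handed in; nothing more can be done
None
```

Job handed in at about 13 s: both leaves stand open at roughly 96–97° (from tool rotation), the bolt was pressed down to its stop, and nothing on the bench looked disturbed in the last pictures.

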